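# Draw the telescoping scraper out to its second stop and hold it over the hotplate

## Robot

A 7-joint arm with a two-finger parallel gripper is mounted at the origin on the work surface. World frame = base frame: x ahead of the robot, y to its left, z up, the work surface at z = 0. Lengths are in mm, angles in rad, forces in N, time in s.
With the tool pointing down it reaches from about 400 to 875 mm from the base axis. Payload 19.3 kg.
Tool frame: the origin (TCP) lies midway between the tips of the shut fingers; the grasp point (between the pads) lies robot.grip_depth behind it (robot.grip_depth is the distance from the TCP to the grasp point, in mm); z points along the fingers, y is the line along which they close (so a half turn about z gives the same grasp; the last joint's range is limited). The gripper opens to 85 mm and grips with 20 to 120 N. Pads are 22 mm wide; open, the fingers measure 114 mm over their backs; the gripper's body (76 mm by 85 mm) begins 54 mm behind the grasp point. The pads swing forward as they close: fully open they stand 13 mm farther back than shut.
Start: joints at [1.129, 0.521, -0.036, 1.599, 0.021, 1.021, -0.113], TCP at [227.03, -582.299, 231.291] pointing down, gripper open.
Joint ranges: [-2.91, 2.91], [-0.3, 2.13], [-1.5, 1.42], [0.17, 2.43], [-1.26, 4.41], [0.16, 1.93], [-2.52, 2.52]. Speed limits (rad/s): [1.89, 1.89, 2.39, 2.39, 3.01, 3.01, 3.01].

## Interface

Orientations are given as a unit quaternion [w, x, y, z].
In Python, from rig import status, vision, robot gives the robot as it stands.
- The arm moves only by the tool play_rows, never from a script. Its argument "deltas" is a list of rows, each an object of numbers: "tx", "ty", "tz": the shift along the tool's x, y, z in mm; "wx", "wy", "wz": the turn, a rotation vector about the tool's x, y, z in degrees. In form: [{"tx": .., "ty": .., "tz": .., "wx": .., "wy": .., "wz": ..}, ...]. A call has 1 to 20 rows; each row is the pose to reach, as a shift and turn from the pose commanded when the call began, along the tool's axes at that moment; what a row does not reach only later rows make up. A row lasts 1/10 s, in which the tool goes at most 50 mm and 8.59 degrees, less where a joint would pass 70% of its speed; a pose out of reach is approached as far as the arm can. A call with a gripper value outside its range is refused whole. "grip" is the finger opening in mm, from 0 to 85.4, set as the call begins (left out, the last holds). The fingers move at their own pace and stop on an object; "newtons" is the grip in N (left out, the last holds). Time passes only in rows, so rows that repeat a pose let the fingers close. It gives the time, the measured TCP pose, the force, the opening and the grip force at its end, in the units of the state.
- status.get_obs(): the state, without advancing time (a new reading comes with each control period).
- vision.get_image(name): name is "side" or "top"; returns the picture (480x640x3 uint8, red, green, blue); there is no depth.
- vision.camera_info(name): a dict with "intrinsics" (3x3 intrinsics, pixels), "k1" (the pictures are not rectified: a ray, as slopes to the right and down, at radius r is drawn at 1 + k1 r^2 times it, then the intrinsics apply), "origin" and "attitude" of the camera in the world. Camera axes: x right, y up, looking along -z (the intrinsics and any distortion apply to the point x, -y, -z); pixel columns grow to the right and rows downward; lengths in mm; the calibration is good to about 2 mm. A picture is of the moment at which its call begins. camera_info takes no time and is no camera call.
- robot.finish_job(): hands the job in; it is judged then, once.
The state is a dict: "t": time; "qpos": joint angles; "joint_velocities": joint speeds; "joint_torque": joint torques, N m; "eef_pos": TCP position; "ee_rot": TCP orientation; "wrist_force": force on the tool from outside, world axes, zero at the start; "wrist_torque": the same for the moment, N m; "grip_width": finger opening in mm; "gripper_force": force on a finger pad.
Only numpy, scipy, OpenCV 4.12 (cv2) and the standard library are available. Lean on these libraries where they do the work, as an engineer would, in place of code of your own. Each camera call takes 0.05 s, during which the arm holds its last target. There are 200 camera calls.

## Task

Get the telescoping hotplate scraper ready for scraping: press the button on its handle and, with the blade end held back by the slotted rest it lies in, draw the handle out past the first stop to the second, fully extended stop, then let the button spring out again so that the rod is locked. Lift the extended scraper out of the rest by its handle and finish still holding it, level and blade down, with the blade over the hotplate and clear of it; leave everything else on the ledge where it is.

Things in the scene. Friction and masses are not known exactly. Their poses are not given: they have to be found in the camera images.
- rest: Fixed steel rest: strip 300 x 50 mm with two upright plates open at the top. Origin on the ledge under the slotted plate, x along the lying scraper to its blade, z up. Slotted plate (6 mm thick, x = 0): slot 14 mm wide, bottom 70 mm and top 86 mm above the ledge, carries the rod; the scraper's 24 mm ferrule lies just beyond it (+x), so the blade end cannot follow a pull to -x
- rest_saddle (a point): Bottom of the rest's second plate, the saddle (6 mm thick), 237 mm behind the slotted plate: 32 mm wide, bottom 60 mm and top 80 mm above the ledge. It carries the handle, which slides along in it; the scraper lifts straight up out of saddle and slot. Before lifting, ease the handle about 8 mm back towards the blade, or the ferrule drags on the slotted plate
- scraper_button (a point): Point on the scraper's axis at its button, 75 mm above the ledge. Axes: x along the scraper to the blade, y to the side where the button sticks out, z up. Handle: flat-sided bar 26 mm wide (y), 30 mm high, from x = -200 to +30 mm, wood with a 48 mm dark steel collar in front. Button: steel, 14 x 14 mm, in the middle of the collar's +y side, 6 mm proud. Scraper: 0.45 kg
- scraper_grip (a point): Point on the axis of the wooden handle, 35 mm behind the button (towards -x); same axes. Near here the fully extended scraper balances; the handle is 26 mm wide and flat-sided, with no button here. With the scraper extended in its rest the nearest face of the rest's saddle is about 35 mm further back
- scraper_blade (a point): Middle of the scraper's steel blade (90 mm wide, 46 mm long, slanting down and forward); fixed to the rod. 122 mm ahead of the button and 19 mm below the axis when stowed, 222 mm ahead when fully extended; the blade's edge hangs 17 mm lower than this point
- rod (a joint): How far the rod is drawn out of the handle (m): 0 stowed, 0.050 first stop, 0.100 second stop (2 mm of play; hard end at 0.1015). To draw it out, the handle moves towards its -x while the rest holds the rod. Slides with 1 to 2 N while the button is in; with the button out, a spring pin locks it at the next of the three holes
- button (a joint): How far the button is pressed in (m): 0 out, 0.006 flush with the handle's side; a pinch across the handle at the button presses it (1.8 N starts it, 5.5 N flush). The rod is free above 0.004; let go, the button springs out fully only where the rod is at one of its stops
- hotplate: Fixed dark steel hotplate 300 mm (x) by 260 mm (y) lying on two bricks; origin on the ledge under its middle
- plate_centre (a point): Middle of the hotplate's top face, 84 mm above the ledge; axes of the hotplate. A rim 14 mm high runs round the edge
- table: The concrete ledge, top at z = 0
- jar: Bystander: lidded white ceramic jar, 94 mm wide, 130 mm tall; origin under its middle
- scoop: Bystander: green plastic scoop lying on the ledge in front of the hotplate, 75 x 55 x 30 mm with an 85 mm handle to its -x; origin under the middle of its bowl
- tray: Bystander: aluminium tray 190 x 140 x 28 mm; origin under its middle
- thermometer: Bystander: stainless meat thermometer lying beside the rest, dial 50 mm wide and 12 mm thick with a 100 mm probe along its +x; origin under the dial
- grinder: Bystander: wooden pepper grinder, 52 mm wide, 115 mm tall, beside the blade end of the rest; origin under its middle
- sauce: Bystander: brown glass sauce bottle, 64 mm wide, 190 mm tall; origin under its middle
- tongs: Bystander: steel tongs 300 mm long lying along the left side, 25 mm high; origin under the middle

How it is judged (in metres and radians):
On the way, in this order (a step that is already met when the one before it is completed fails the run):
1. the button is pressed in while the scraper is still stowed (value of joint button above 0.004 m and value of joint rod below 0.03 m), for 0.05 s.
2. the rod is out at the second stop and the button has sprung out, locking it (value of joint rod above 0.095 m and value of joint button below 0.002 m), for 0.2 s.
At the end, for the whole second after the job is handed in: Rod out at the second stop (over 95 mm), button sprung out (under 2 mm in), scraper held by the fingers, level within 20 degrees, still, touching neither rest, hotplate nor ledge; middle of the blade within the hotplate's outline and over 20 mm above it (all of step 2 and contact force between the fingers and scraper above 1 N and contact force between scraper and rest below 0.1 N and contact force between scraper and hotplate below 0.1 N and contact force between scraper and table below 0.1 N and x of scraper_blade in the frame of hotplate between -0.15 and 0.15 m and y of scraper_blade in the frame of hotplate between -0.13 and 0.13 m and z of scraper_blade in the frame of plate_centre above 0.02 m and angle between scraper_grip's own z axis and vertical below 0.35 rad and linear speed of scraper below 0.05 m/s); the arm keeps its last pose, push and grip.
It fails at once if a bystander is shoved more than 40 mm out of its place or knocked over (distance of any of jar, scoop, tray, thermometer, grinder, sauce, tongs from where it was at the start of the episode above 0.04 m or angle between any of jar, grinder, sauce's own z axis and vertical above 0.6 rad).
It also fails if it takes over 51 s, if anything falls off the work surface, if the arm or the gripper's body presses on something with over 40 N, if the wrist force passes 120 N, or if a joint passes its speed limit or range.

## Working session

There is one attempt and no reset: what is moved stays moved. The work goes in short steps, Python scripts to look and compute and a tool call to move; the robot and the scene stay as the last step left them, time stands still between calls to the robot, and variables do not carry over. Pictures are saved under pics/ and viewed, at most 10 in all, crops included, and the job is handed in when it is done.

Besides the shell and the picture viewer there is one more tool, called after ">>>" by a JSON object that holds its "op" and its "data". play_rows: Moves the arm, as the interface text tells. Its arguments: {"type":"object","properties":{"deltas":{"type":"array","items":{"type":"object","properties":{"tx":{"type":"number"},"ty":{"type":"number"},"tz":{"type":"number"},"wx":{"type":"number"},"wy":{"type":"number"},"wz":{"type":"number"}}}},"grip":{"type":"number"},"newtons":{"type":"number"}},"required":["deltas"]}

```bash
mkdir -p pics; ls
python3 - <<'E'
from rig import status, vision, robot
import cv2
for n in("top","side"):
    cv2.imwrite(f"pics/{n}0.png",vision.get_image(n)[:,:,::-1]); print(n,vision.camera_info(n))
print(status.get_obs(), robot.grip_depth)
E
```

```text
pics
top {'intrinsics': array([[526.4662731 ,   0.        , 320.40791437],
       [  0.        , 526.4662731 , 244.75978879],
       [  0.        ,   0.        ,   1.        ]]), 'k1': 0.053652600963855115, 'origin': array([ 466.87405371,  -25.69717305, 1416.28937658]), 'attitude': array([-0.70106486, -0.02386253,  0.02176295,  0.71236579])}
side {'intrinsics': array([[536.98796122,   0.        , 317.94800533],
       [  0.        , 536.98796122, 230.23823157],
       [  0.        ,   0.        ,   1.        ]]), 'k1': -0.05315476317861879, 'origin': array([-47.9984565 , 888.87140575, 870.12907314]), 'attitude': array([-0.26006279, -0.14141711,  0.43330575,  0.85124302])}
{'t': 0.1, 'qpos': array([ 1.12881947,  0.52195848, -0.03630979,  1.59991945,  0.02118348,
        1.0210829 , -0.11280951]), 'joint_velocities': array([ 0.00068553, -0.00438436, -0.00051955,  0.0015565 ,  0.00018097,
       -0.00110516,  0.0008787 ]), 'joint_torque': array([ 3.27242662e-03, -9.28474331e+01,  1.98402554e+00, -3.70525575e+01,
        1.79938821e-02,  5.43976435e-03,  9.01772660e-05]), 'eef_pos': array([ 226.90703945, -582.05301372,  230.7922354 ]), 'ee_rot': array([-4.76774769e-04,  9.82776478e-01,  1.84797596e-01, -1.21185041e-04]), 'wrist_force': array([-0.69460361,  0.21574915, -0.17692319]), 'wrist_torque': array([ 0.00473447, -0.11301467,  0.02856736]), 'gripper_force': 0.0, 'grip_width': 85.38554005699085} 18.700000000000003
```

View pics/top0.png

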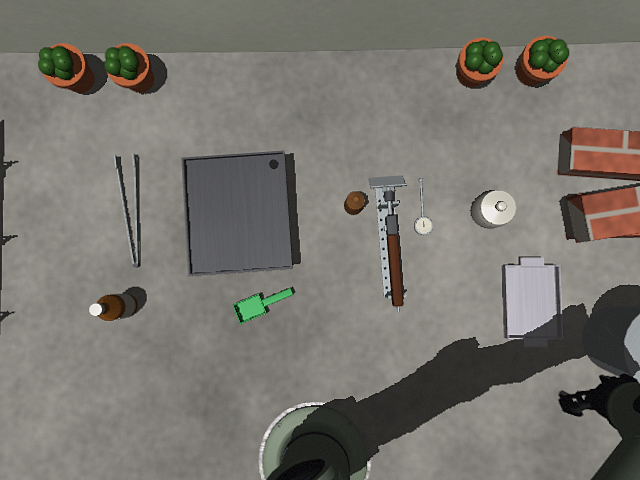

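View pics/side0.png

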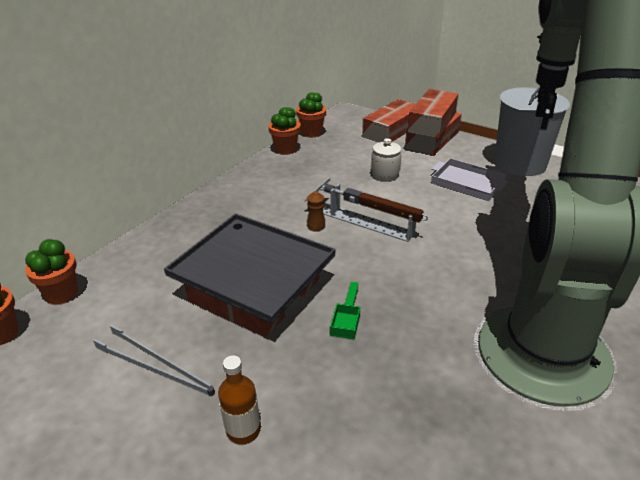

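The top view shows the scraper from the blade at (387,182) to the handle end at (398,305), pointing away from the robot. The hotplate spans (183–300, 152–275) and the grinder is at (355,202). Next I'll zoom in on the scraper.

```bash
cat > h.py <<'E'
import numpy as np, cv2
from scipy.spatial.transform import Rotation as R
from rig import status, vision, robot
def cam(n):
    c=vision.camera_info(n); q=c['attitude']; return c['intrinsics'],c['k1'],c['origin'],R.from_quat([q[1],q[2],q[3],q[0]])
def px2w(n,uv,z):
    K,k,o,r=cam(n); d=cv2.undistortPoints(np.array([[uv]],float),K,np.array([k,0,0,0.]))[0,0]
    v=r.apply([d[0],-d[1],-1]); return o+v*(z-o[2])/v[2]
def w2px(n,p):
    K,k,o,r=cam(n); c=r.inv().apply(np.array(p)-o); s=np.array([c[0],-c[1]])/-c[2]; s=s*(1+k*(s@s)); return K[:2,:2]@s+K[:2,2]
def crop(n,x0,y0,w,h,s,f):
    im=vision.get_image(n)[y0:y0+h,x0:x0+w,::-1]; cv2.imwrite(f,cv2.resize(im,None,fx=s,fy=s,interpolation=cv2.INTER_CUBIC))
E
python3 - <<'E'
from h import *
a=cv2.resize(cv2.imread('pics/top0.png')[170:320,335:435],None,fx=4,fy=4,interpolation=cv2.INTER_CUBIC)
b=cv2.resize(cv2.imread('pics/side0.png')[170:250,300:435],None,fx=2.9,fy=2.9,interpolation=cv2.INTER_CUBIC)
o=np.zeros((600,800,3),np.uint8); o[:a.shape[0],:400]=a; o[:b.shape[0],404:404+b.shape[1]]=b
cv2.imwrite('pics/c1.png',o)
E
```

```text
(no output)
```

View pics/c1.png

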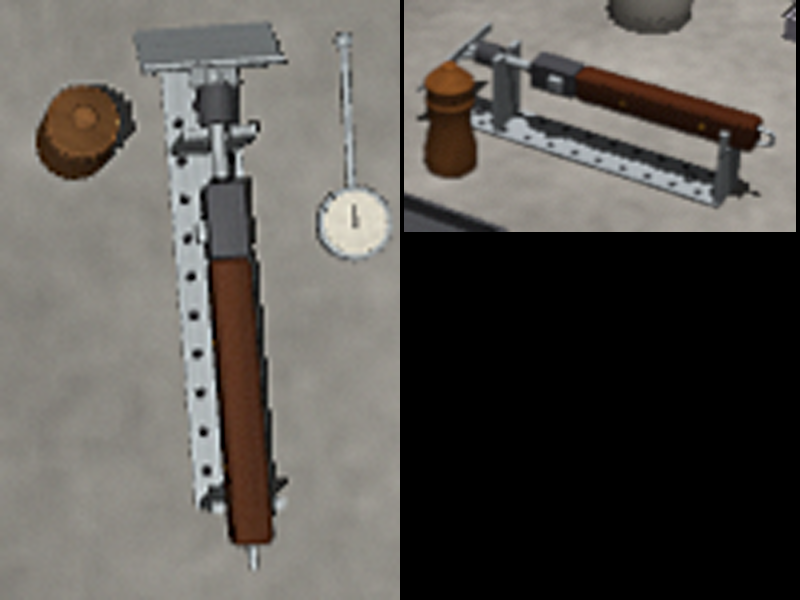

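The crop shows the collar front edge at about (229,179), the handle back end at (250,543), and the button on the left side at (203,232).

Run:
```python
from h import *
C=lambda U,V:((U+.5)/4-.5+335,(V+.5)/4-.5+170)
f=px2w('top',C(229.5,179),90);b=px2w('top',C(250.5,543),90);w=px2w('top',C(231.5,258),90)
print(f,b,w,np.linalg.norm(f-b),np.linalg.norm(f-w))
d=(f-b)[:2];d/=np.linalg.norm(d);print('yaw',np.degrees(np.arctan2(d[1],d[0])))
print('btn', b[:2]+200*d, f[:2]-30*d, 'btn seen',px2w('top',C(203,232),75))
B=b[:2]+200*d
print('side px pred btn',w2px('side',[*(B+19*np.array([-d[1],d[0]])),75]), 'obs', (300+554/2.9,170+83/2.9))
print('saddle/rest ends',px2w('top',C(205,510),2), px2w('top',C(270,490),80))
g=[px2w('top',p,98) for p in((183,158),(285,152),(293,268),(190,275))];print(np.round(g),np.mean(g,0))
print('grinder',px2w('top',C(86,115),115),'therm',px2w('top',C(354,222),12),px2w('top',C(343,40),6))
o=status.get_obs();q=o['ee_rot'];M=R.from_quat([q[1],q[2],q[3],q[0]]).as_matrix();print(M.round(3))
```

```text
[ 626.71549654 -204.75055611   90.        ] [ 397.68606011 -212.1094521    90.        ] [ 576.57944562 -204.80288176   90.        ] 229.14762949846116 50.136078230852085
yaw 1.8403253418751
btn [ 597.58290123 -205.68660932] [ 596.73097038 -205.71398252] btn seen [ 594.77814999 -189.0742644    75.        ]
side px pred btn [349.99041961 198.43621079] obs (491.0344827586207, 198.6206896551724)
saddle/rest ends [ 415.39695401 -194.77693626    2.        ] [ 430.19728742 -226.67180133   80.        ]
[[777. 321.  98.]
 [789.  64.  98.]
 [495.  47.  98.]
 [482. 304.  98.]] [635.75222203 183.87201721  98.        ]
grinder [ 665.23739747 -113.21954228  115.        ] therm [ 605.80368802 -297.50219599   12.        ] [ 729.70083421 -294.58043339    6.        ]
[[ 0.932  0.363 -0.   ]
 [ 0.363 -0.932  0.001]
 [-0.    -0.001 -1.   ]]
```

Button at about (597,-206), yaw about 1.9°. The side view agrees within 2 px, and the handle measures 229 mm against the given 230. Next is a transit above the scraper.

>>> {"op": "play_rows", "data": {"deltas": [{"tx": 30,"ty": -13.5,"wz": 3},{"tx": 65,"ty": -29,"wz": 6},{"tx": 105,"ty": -47,"wz": 9},{"tx": 145,"ty": -65,"wz": 12},{"tx": 185,"ty": -83,"wz": 15},{"tx": 225,"ty": -101,"wz": 18},{"tx": 265,"ty": -119,"wz": 19.4},{"tx": 305,"ty": -137,"wz": 19.4},{"tx": 345,"ty": -155,"wz": 19.4},{"tx": 385,"ty": -173,"wz": 19.4},{"tx": 425,"ty": -191,"wz": 19.4},{"tx": 460,"ty": -206,"wz": 19.4},{"tx": 481,"ty": -216,"wz": 19.4},{"tx": 481,"ty": -216,"wz": 19.4},{"tx": 481,"ty": -216,"wz": 19.4}], "grip": 85, "newtons": 20}}

```text
schema error: expected keys tx, ty, tz, wx, wy, wz
```

Run:
```python
from h import *
o=status.get_obs();q=o['ee_rot'];M=R.from_quat([q[1],q[2],q[3],q[0]]).as_matrix();print(o['t'],o['eef_pos'],M.round(3),o['qpos'])
p=[597,-206,75];print(M.T@(np.array([597,-206,56])-o['eef_pos']))
crop('top',300,150,160,120,5,'pics/c2.png')
```

```text
0.1 [ 226.90703945 -582.05301372  230.7922354 ] [[ 0.932  0.363 -0.   ]
 [ 0.363 -0.932  0.001]
 [-0.    -0.001 -1.   ]] [ 1.12881947  0.52195848 -0.03630979  1.59991945  0.02118348  1.0210829
 -0.11280951]
[ 481.41989924 -215.7680531   174.97434673]
```

View pics/c2.png

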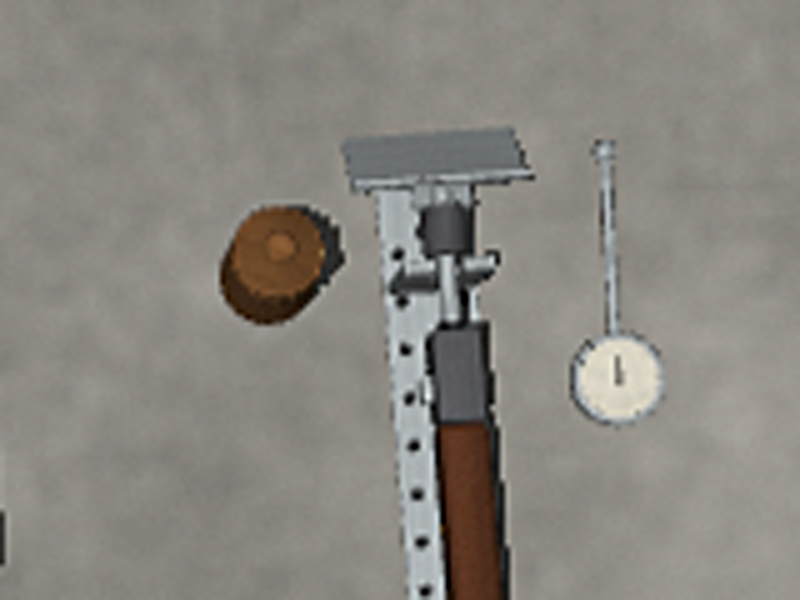

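The call was refused because every row needs all six keys. The picture shows the scraper unmoved, with the button at crop (422,390) and the ferrule just beyond the slot plate. I'll repeat the move with full rows.

>>> {"op": "play_rows", "data": {"deltas": [{"tx": 30,"ty": -13.5,"tz": 0,"wx": 0,"wy": 0,"wz": 3},{"tx": 65,"ty": -29,"tz": 0,"wx": 0,"wy": 0,"wz": 6},{"tx": 105,"ty": -47,"tz": 0,"wx": 0,"wy": 0,"wz": 9},{"tx": 145,"ty": -65,"tz": 0,"wx": 0,"wy": 0,"wz": 12},{"tx": 185,"ty": -83,"tz": 0,"wx": 0,"wy": 0,"wz": 15},{"tx": 225,"ty": -101,"tz": 0,"wx": 0,"wy": 0,"wz": 18},{"tx": 265,"ty": -119,"tz": 0,"wx": 0,"wy": 0,"wz": 19.4},{"tx": 305,"ty": -137,"tz": 0,"wx": 0,"wy": 0,"wz": 19.4},{"tx": 345,"ty": -155,"tz": 0,"wx": 0,"wy": 0,"wz": 19.4},{"tx": 385,"ty": -173,"tz": 0,"wx": 0,"wy": 0,"wz": 19.4},{"tx": 425,"ty": -191,"tz": 0,"wx": 0,"wy": 0,"wz": 19.4},{"tx": 460,"ty": -206,"tz": 0,"wx": 0,"wy": 0,"wz": 19.4},{"tx": 481,"ty": -216,"tz": 0,"wx": 0,"wy": 0,"wz": 19.4},{"tx": 481,"ty": -216,"tz": 0,"wx": 0,"wy": 0,"wz": 19.4},{"tx": 481,"ty": -216,"tz": 0,"wx": 0,"wy": 0,"wz": 19.4}], "grip": 85, "newtons": 20}}

```text
t: 1.65
eef_pos: [596.5, -206.3, 230.9]
ee_rot: [0.0, 1.0, 0.017, -0.0]
wrist_force: [-0.2, -1.3, -0.2]
grip_width: 85.1
gripper_force: 0.0
```

```bash
cat >> h.py <<'E'
def to(p):
    o=status.get_obs();q=o['ee_rot'];M=R.from_quat([q[1],q[2],q[3],q[0]]).as_matrix()
    print('t',o['t'],'pos',o['eef_pos'].round(1),'yaw',np.degrees(np.arctan2(M[1,0],M[0,0])),'z',M[:,2].round(3),'F',o['wrist_force'].round(1),'T',o['wrist_torque'].round(2),'w',o['grip_width'],o['gripper_force'])
    print('delta',(M.T@(np.array(p)-o['eef_pos'])).round(1)); return M
E
python3 -c "
from h import *
to([597,-206,55.5])"
```

```text
t 1.65 pos [ 596.5 -206.3  230.9] yaw 1.9355084698328 z [-0.001 -0.    -1.   ] F [-0.2 -1.3 -0.2] T [-0.03  0.02 -0.  ] w 85.13707655542783 0.0
delta [  0.7  -0.3 175.4]
```

>>> {"op": "play_rows", "data": {"deltas": [{"tx": 0.5,"ty": 0,"tz": 30,"wx": 0,"wy": 0,"wz": 0},{"tx": 0.5,"ty": 0,"tz": 65,"wx": 0,"wy": 0,"wz": 0},{"tx": 0.5,"ty": 0,"tz": 100,"wx": 0,"wy": 0,"wz": 0},{"tx": 0.5,"ty": 0,"tz": 130,"wx": 0,"wy": 0,"wz": 0},{"tx": 0.5,"ty": 0,"tz": 155,"wx": 0,"wy": 0,"wz": 0},{"tx": 0.5,"ty": 0,"tz": 170,"wx": 0,"wy": 0,"wz": 0},{"tx": 0.5,"ty": 0,"tz": 176,"wx": 0,"wy": 0,"wz": 0},{"tx": 0.5,"ty": 0,"tz": 176,"wx": 0,"wy": 0,"wz": 0},{"tx": 0.5,"ty": 0,"tz": 176,"wx": 0,"wy": 0,"wz": 0}]}}

```text
t: 2.55
eef_pos: [597.7, -206.8, 56.4]
ee_rot: [0.0, 1.0, 0.016, 0.001]
wrist_force: [0.1, 0.6, 0.9]
grip_width: 85.1
gripper_force: 0.0
```

```bash
python3 -c "
from h import *
to([597,-206,55.5])
a=vision.get_image('top')[170:320,335:435,::-1];b=vision.get_image('side')[120:240,300:433,::-1]
o=np.zeros((600,800,3),np.uint8);o[:,:400]=cv2.resize(a,(400,600));o[:360,400:]=cv2.resize(b,(400,360));cv2.imwrite('pics/c3.png',o)"
```

```text
t 2.55 pos [ 597.7 -206.8   56.4] yaw 1.8846950393443078 z [ 0.001 -0.001 -1.   ] F [0.1 0.6 0.9] T [ 0.03 -0.03 -0.01] w 85.05548796989756 0.0
delta [-0.7 -0.8  0.9]
```

View pics/c3.png

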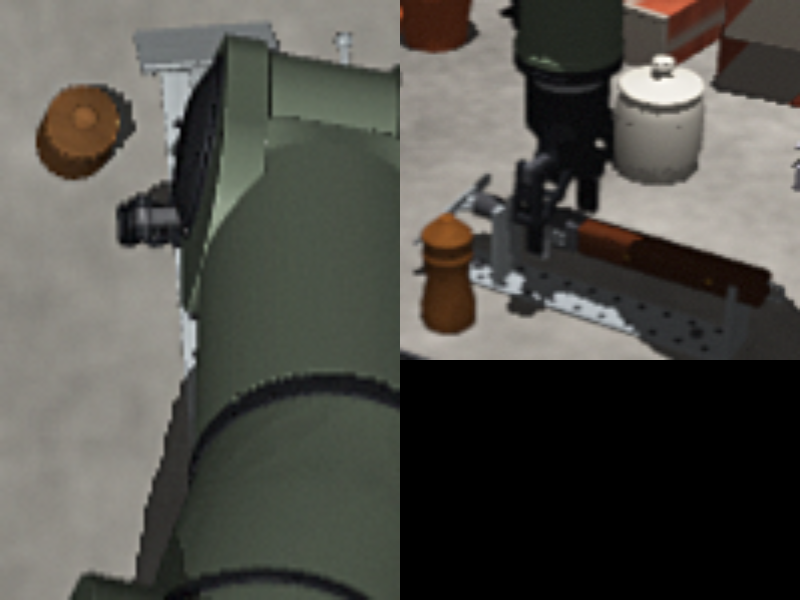

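The side view shows the fingers straddling the collar at the button, with the near finger at about (535,220). Closing now.

>>> {"op": "play_rows", "data": {"deltas": [{"tx": 0,"ty": 0,"tz": 0,"wx": 0,"wy": 0,"wz": 0},{"tx": 0,"ty": 0,"tz": 0,"wx": 0,"wy": 0,"wz": 0},{"tx": 0,"ty": 0,"tz": 0,"wx": 0,"wy": 0,"wz": 0},{"tx": 0,"ty": 0,"tz": 0,"wx": 0,"wy": 0,"wz": 0},{"tx": 0,"ty": 0,"tz": 0,"wx": 0,"wy": 0,"wz": 0},{"tx": 0,"ty": 0,"tz": 0,"wx": 0,"wy": 0,"wz": 0},{"tx": 0,"ty": 0,"tz": 0,"wx": 0,"wy": 0,"wz": 0},{"tx": 0,"ty": 0,"tz": 0,"wx": 0,"wy": 0,"wz": 0},{"tx": 0,"ty": 0,"tz": 0,"wx": 0,"wy": 0,"wz": 0},{"tx": 0,"ty": 0,"tz": 0,"wx": 0,"wy": 0,"wz": 0}], "grip": 15, "newtons": 30}}

```text
t: 3.65
eef_pos: [597.5, -206.4, 55.6]
ee_rot: [0.0, 1.0, 0.017, 0.0]
wrist_force: [0.4, -0.3, 5.0]
grip_width: 25.9
gripper_force: 31.4
```

The opening is 25.9 mm, so the button is flush. Drawing back.

>>> {"op": "play_rows", "data": {"deltas": [{"tx": -3,"ty": 0,"tz": 0,"wx": 0,"wy": 0,"wz": 0},{"tx": -9,"ty": 0,"tz": 0,"wx": 0,"wy": 0,"wz": 0},{"tx": -16,"ty": 0,"tz": 0,"wx": 0,"wy": 0,"wz": 0},{"tx": -23,"ty": 0,"tz": 0,"wx": 0,"wy": 0,"wz": 0},{"tx": -30,"ty": 0,"tz": 0,"wx": 0,"wy": 0,"wz": 0},{"tx": -37,"ty": 0,"tz": 0,"wx": 0,"wy": 0,"wz": 0},{"tx": -44,"ty": 0,"tz": 0,"wx": 0,"wy": 0,"wz": 0},{"tx": -51,"ty": 0,"tz": 0,"wx": 0,"wy": 0,"wz": 0},{"tx": -58,"ty": 0,"tz": 0,"wx": 0,"wy": 0,"wz": 0},{"tx": -65,"ty": 0,"tz": 0,"wx": 0,"wy": 0,"wz": 0},{"tx": -72,"ty": 0,"tz": 0,"wx": 0,"wy": 0,"wz": 0},{"tx": -79,"ty": 0,"tz": 0,"wx": 0,"wy": 0,"wz": 0},{"tx": -86,"ty": 0,"tz": 0,"wx": 0,"wy": 0,"wz": 0},{"tx": -92,"ty": 0,"tz": 0,"wx": 0,"wy": 0,"wz": 0},{"tx": -95,"ty": 0,"tz": 0,"wx": 0,"wy": 0,"wz": 0},{"tx": -95,"ty": 0,"tz": 0,"wx": 0,"wy": 0,"wz": 0},{"tx": -95,"ty": 0,"tz": 0,"wx": 0,"wy": 0,"wz": 0}]}}

```text
t: 5.35
eef_pos: [502.0, -209.7, 55.7]
ee_rot: [0.0, 1.0, 0.016, 0.0]
wrist_force: [0.1, 0.6, 10.0]
grip_width: 25.9
gripper_force: 30.2
```

>>> {"op": "play_rows", "data": {"deltas": [{"tx": -1,"ty": 0,"tz": -0.4,"wx": 0,"wy": 0,"wz": 0},{"tx": -2,"ty": 0,"tz": -0.4,"wx": 0,"wy": 0,"wz": 0},{"tx": -3,"ty": 0,"tz": -0.4,"wx": 0,"wy": 0,"wz": 0},{"tx": -4,"ty": 0,"tz": -0.4,"wx": 0,"wy": 0,"wz": 0},{"tx": -4,"ty": 0,"tz": -0.4,"wx": 0,"wy": 0,"wz": 0},{"tx": -4,"ty": 0,"tz": -0.4,"wx": 0,"wy": 0,"wz": 0}]}}

```text
t: 5.95
eef_pos: [498.2, -209.7, 55.7]
ee_rot: [0.0, 1.0, 0.017, -0.0]
wrist_force: [3.1, -0.8, 5.5]
grip_width: 25.6
gripper_force: 29.7
```

>>> {"op": "play_rows", "data": {"deltas": [{"tx": -0.7,"ty": 0,"tz": 0,"wx": 0,"wy": 0,"wz": 0},{"tx": -1.5,"ty": 0,"tz": 0,"wx": 0,"wy": 0,"wz": 0},{"tx": -1.5,"ty": 0,"tz": 0,"wx": 0,"wy": 0,"wz": 0},{"tx": -1.5,"ty": 0,"tz": 0,"wx": 0,"wy": 0,"wz": 0}]}}

```text
t: 6.35
eef_pos: [496.8, -209.6, 55.8]
ee_rot: [-0.0, 1.0, 0.017, 0.0]
wrist_force: [4.2, -0.6, 5.1]
grip_width: 25.4
gripper_force: 29.3
```

>>> {"op": "play_rows", "data": {"deltas": [{"tx": -0.7,"ty": 0,"tz": 0,"wx": 0,"wy": 0,"wz": 0},{"tx": -1.5,"ty": 0,"tz": 0,"wx": 0,"wy": 0,"wz": 0},{"tx": -1.5,"ty": 0,"tz": 0,"wx": 0,"wy": 0,"wz": 0},{"tx": -1.5,"ty": 0,"tz": 0,"wx": 0,"wy": 0,"wz": 0}]}}

```text
t: 6.75
eef_pos: [495.3, -209.6, 55.7]
ee_rot: [-0.0, 1.0, 0.017, 0.0]
wrist_force: [4.0, 0.1, 6.2]
grip_width: 25.6
gripper_force: 29.4
```

>>> {"op": "play_rows", "data": {"deltas": [{"tx": -0.7,"ty": 0,"tz": 0,"wx": 0,"wy": 0,"wz": 0},{"tx": -1.5,"ty": 0,"tz": 0,"wx": 0,"wy": 0,"wz": 0},{"tx": -1.5,"ty": 0,"tz": 0,"wx": 0,"wy": 0,"wz": 0}]}}

```text
t: 7.05
eef_pos: [493.8, -209.7, 55.8]
ee_rot: [-0.0, 1.0, 0.017, 0.0]
wrist_force: [4.0, -0.7, 5.1]
grip_width: 25.7
gripper_force: 29.4
```

>>> {"op": "play_rows", "data": {"deltas": [{"tx": -0.7,"ty": 0,"tz": 0,"wx": 0,"wy": 0,"wz": 0},{"tx": -1.5,"ty": 0,"tz": 0,"wx": 0,"wy": 0,"wz": 0},{"tx": -1.5,"ty": 0,"tz": 0,"wx": 0,"wy": 0,"wz": 0}]}}

```text
t: 7.35
eef_pos: [492.9, -209.8, 55.8]
ee_rot: [0.0, 1.0, 0.017, 0.001]
wrist_force: [7.5, -0.7, 2.0]
grip_width: 25.8
gripper_force: 29.7
```

>>> {"op": "play_rows", "data": {"deltas": [{"tx": -0.7,"ty": 0,"tz": 0,"wx": 0,"wy": 0,"wz": 0},{"tx": -1.5,"ty": 0,"tz": 0,"wx": 0,"wy": 0,"wz": 0},{"tx": -1.5,"ty": 0,"tz": 0,"wx": 0,"wy": 0,"wz": 0}]}}

```text
t: 7.65
eef_pos: [492.8, -209.6, 55.8]
ee_rot: [0.0, 1.0, 0.017, 0.002]
wrist_force: [16.0, 0.9, -6.1]
grip_width: 25.7
gripper_force: 29.9
```

The force rise shows the hard end at x≈492.8. I'll relieve the pull and then let go of the button.

>>> {"op": "play_rows", "data": {"deltas": [{"tx": 1.5,"ty": 0,"tz": -0.4,"wx": 0,"wy": 0,"wz": 0},{"tx": 2.5,"ty": 0,"tz": -0.4,"wx": 0,"wy": 0,"wz": 0},{"tx": 2.5,"ty": 0,"tz": -0.4,"wx": 0,"wy": 0,"wz": 0}]}}

```text
t: 7.95
eef_pos: [492.9, -209.5, 55.8]
ee_rot: [-0.0, 1.0, 0.017, -0.0]
wrist_force: [4.1, 1.1, -1.0]
grip_width: 25.7
gripper_force: 30.8
```

>>> {"op": "play_rows", "data": {"deltas": [{"tx": 0,"ty": 0,"tz": 0,"wx": 0,"wy": 0,"wz": 0},{"tx": 0,"ty": 0,"tz": 0,"wx": 0,"wy": 0,"wz": 0},{"tx": 0,"ty": 0,"tz": 0,"wx": 0,"wy": 0,"wz": 0},{"tx": 0,"ty": 0,"tz": 0,"wx": 0,"wy": 0,"wz": 0},{"tx": 0,"ty": 0,"tz": 0,"wx": 0,"wy": 0,"wz": 0},{"tx": 0,"ty": 0,"tz": 0,"wx": 0,"wy": 0,"wz": 0},{"tx": 0,"ty": 0,"tz": 0,"wx": 0,"wy": 0,"wz": 0}], "grip": 60}}

```text
t: 8.65
eef_pos: [493.2, -209.8, 56.1]
ee_rot: [0.0, 1.0, 0.017, -0.0]
wrist_force: [0.7, 0.9, -0.1]
grip_width: 60.0
gripper_force: 0.0
```

>>> {"op": "play_rows", "data": {"deltas": [{"tx": 0,"ty": 0,"tz": -40,"wx": 0,"wy": 0,"wz": 0},{"tx": 0,"ty": 0,"tz": -80,"wx": 0,"wy": 0,"wz": 0},{"tx": 0,"ty": 0,"tz": -120,"wx": 0,"wy": 0,"wz": 0},{"tx": 0,"ty": 0,"tz": -120,"wx": 0,"wy": 0,"wz": 0}]}}

```text
t: 9.05
eef_pos: [495.3, -210.6, 180.9]
ee_rot: [0.001, 1.0, 0.016, 0.003]
wrist_force: [0.1, -0.4, -0.8]
grip_width: 60.2
gripper_force: 0.0
```

```bash
python3 -c "
from h import *
to([458,-211,55.5])
a=vision.get_image('top')[170:320,335:435,::-1];b=vision.get_image('side')[165:245,310:430,::-1]
o=np.zeros((600,800,3),np.uint8);o[:600,:400]=cv2.resize(a,(400,600));o[:267,400:]=cv2.resize(b,(400,267),interpolation=cv2.INTER_CUBIC);c=b[10:50,5:85];o[270:470,400:]=cv2.resize(c,(400,200));cv2.imwrite('pics/c4.png',o)"
```

```text
t 9.05 pos [ 495.3 -210.6  180.9] yaw 1.8805731326431865 z [ 0.007 -0.002 -1.   ] F [ 0.1 -0.4 -0.8] T [ 0.01 -0.04 -0.05] w 60.15744700721785 0.0
delta [-38.2  -1.1 125.1]
```

View pics/c4.png

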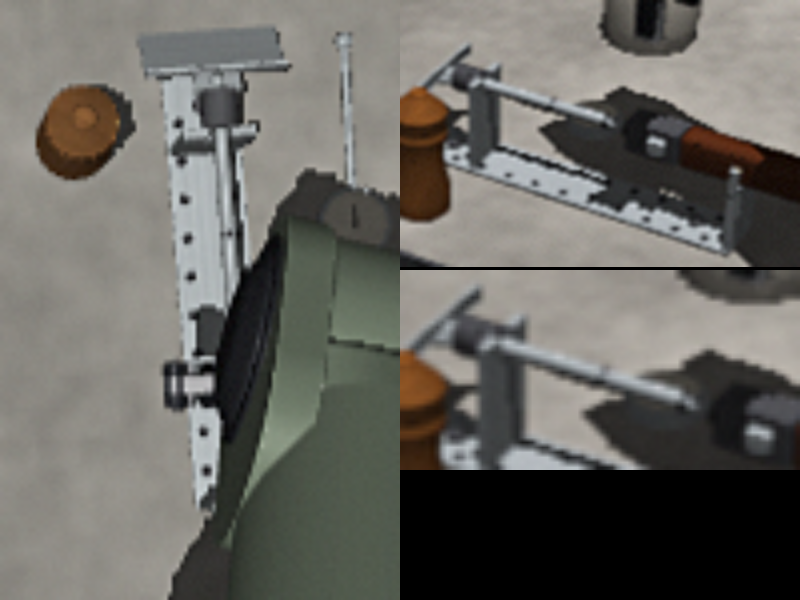

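The side view shows the rod drawn out and the button at crop (655,147) standing proud again. Now I'll regrip at the balance point.

>>> {"op": "play_rows", "data": {"deltas": [{"tx": -20,"ty": -0.5,"tz": 0,"wx": 0,"wy": 0,"wz": 0},{"tx": -37,"ty": -0.5,"tz": 10,"wx": 0,"wy": 0,"wz": 0},{"tx": -37,"ty": -0.5,"tz": 40,"wx": 0,"wy": 0,"wz": 0},{"tx": -37,"ty": -0.5,"tz": 75,"wx": 0,"wy": 0,"wz": 0},{"tx": -37,"ty": -0.5,"tz": 105,"wx": 0,"wy": 0,"wz": 0},{"tx": -37,"ty": -0.5,"tz": 118,"wx": 0,"wy": 0,"wz": 0},{"tx": -37,"ty": -0.5,"tz": 120.5,"wx": 0,"wy": 0,"wz": 0},{"tx": -37,"ty": -0.5,"tz": 120.5,"wx": 0,"wy": 0,"wz": 0},{"tx": -37,"ty": -0.5,"tz": 120.5,"wx": 0,"wy": 0,"wz": 0}]}}

```text
t: 10.05
eef_pos: [456.8, -210.7, 56.6]
ee_rot: [0.0, 1.0, 0.017, 0.001]
wrist_force: [-0.5, 0.7, -0.7]
grip_width: 60.0
gripper_force: 0.0
```

>>> {"op": "play_rows", "data": {"deltas": [{"tx": 0,"ty": 0,"tz": 0,"wx": 0,"wy": 0,"wz": 0},{"tx": 0,"ty": 0,"tz": 0,"wx": 0,"wy": 0,"wz": 0},{"tx": 0,"ty": 0,"tz": 0,"wx": 0,"wy": 0,"wz": 0},{"tx": 0,"ty": 0,"tz": 0,"wx": 0,"wy": 0,"wz": 0},{"tx": 0,"ty": 0,"tz": 0,"wx": 0,"wy": 0,"wz": 0},{"tx": 0,"ty": 0,"tz": 0,"wx": 0,"wy": 0,"wz": 0},{"tx": 0,"ty": 0,"tz": 0,"wx": 0,"wy": 0,"wz": 0},{"tx": 0,"ty": 0,"tz": 0,"wx": 0,"wy": 0,"wz": 0}], "grip": 10, "newtons": 60}}

```text
t: 10.85
eef_pos: [456.7, -210.9, 56.5]
ee_rot: [0.0, 1.0, 0.016, 0.001]
wrist_force: [-2.1, -1.2, 12.8]
grip_width: 25.4
gripper_force: 58.0
```

Ease forward 8 mm, relieving the vertical load slightly.

>>> {"op": "play_rows", "data": {"deltas": [{"tx": 2,"ty": 0,"tz": -0.6,"wx": 0,"wy": 0,"wz": 0},{"tx": 4,"ty": 0,"tz": -0.6,"wx": 0,"wy": 0,"wz": 0},{"tx": 6,"ty": 0,"tz": -0.6,"wx": 0,"wy": 0,"wz": 0},{"tx": 8,"ty": 0,"tz": -0.6,"wx": 0,"wy": 0,"wz": 0},{"tx": 8,"ty": 0,"tz": -0.6,"wx": 0,"wy": 0,"wz": 0},{"tx": 8,"ty": 0,"tz": -0.6,"wx": 0,"wy": 0,"wz": 0}]}}

```text
t: 11.45
eef_pos: [463.9, -210.6, 56.5]
ee_rot: [0.0, 1.0, 0.016, -0.0]
wrist_force: [-5.1, -2.3, 7.4]
grip_width: 25.1
gripper_force: 60.5
```

```bash
python3 -c "
from h import *
to([458,-211,55.5])
a=vision.get_image('top')[170:320,335:435,::-1];b=vision.get_image('side')[165:245,310:430,::-1]
o=np.zeros((600,800,3),np.uint8);o[:600,:400]=cv2.resize(a,(400,600));o[:267,400:]=cv2.resize(b,(400,267),interpolation=cv2.INTER_CUBIC);c=b[10:50,5:85];o[270:470,400:]=cv2.resize(c,(400,200));cv2.imwrite('pics/c5.png',o)"
```

```text
t 11.45 pos [ 463.9 -210.6   56.5] yaw 1.8775539707279314 z [-0.001 -0.    -1.   ] F [-5.1 -2.3  7.4] T [-0.55  0.98  0.15] w 25.088265381903316 60.52681088447571
delta [-5.9  0.2  1. ]
```

View pics/c5.png

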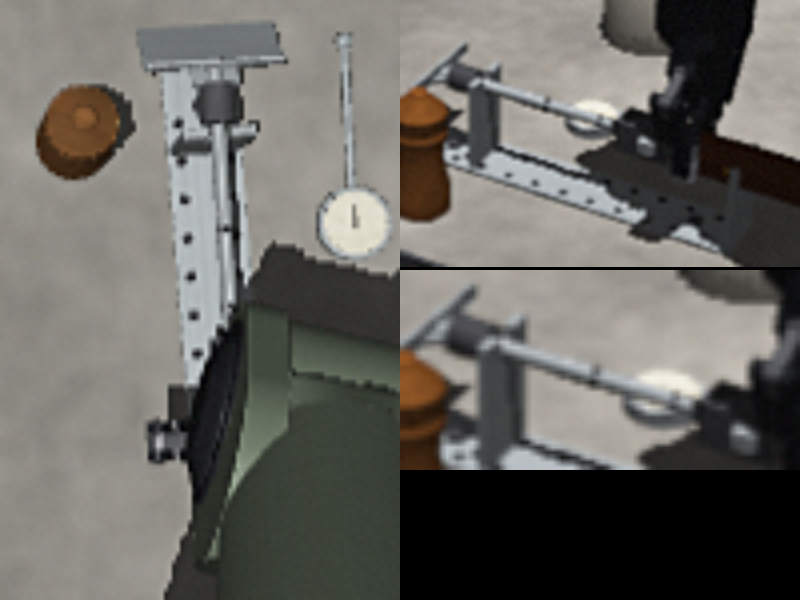

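The blade moved forward with the handle (its rear edge went from row 77 to 69 in the crop), so the rod is locked. Lifting.

>>> {"op": "play_rows", "data": {"deltas": [{"tx": 0,"ty": 0,"tz": -2,"wx": 0,"wy": 0,"wz": 0},{"tx": 0,"ty": 0,"tz": -6,"wx": 0,"wy": 0,"wz": 0},{"tx": 0,"ty": 0,"tz": -12,"wx": 0,"wy": 0,"wz": 0},{"tx": 0,"ty": 0,"tz": -20,"wx": 0,"wy": 0,"wz": 0},{"tx": 0,"ty": 0,"tz": -30,"wx": 0,"wy": 0,"wz": 0},{"tx": 0,"ty": 0,"tz": -42,"wx": 0,"wy": 0,"wz": 0},{"tx": 0,"ty": 0,"tz": -56,"wx": 0,"wy": 0,"wz": 0},{"tx": 0,"ty": 0,"tz": -72,"wx": 0,"wy": 0,"wz": 0},{"tx": 0,"ty": 0,"tz": -88,"wx": 0,"wy": 0,"wz": 0},{"tx": 0,"ty": 0,"tz": -104,"wx": 0,"wy": 0,"wz": 0},{"tx": 0,"ty": 0,"tz": -116,"wx": 0,"wy": 0,"wz": 0},{"tx": 0,"ty": 0,"tz": -122,"wx": 0,"wy": 0,"wz": 0},{"tx": 0,"ty": 0,"tz": -125,"wx": 0,"wy": 0,"wz": 0},{"tx": 0,"ty": 0,"tz": -125,"wx": 0,"wy": 0,"wz": 0},{"tx": 0,"ty": 0,"tz": -125,"wx": 0,"wy": 0,"wz": 0}]}}

```text
t: 13.05
eef_pos: [464.0, -210.1, 180.7]
ee_rot: [-0.0, 1.0, 0.017, -0.0]
wrist_force: [0.2, -0.5, -5.4]
grip_width: 25.5
gripper_force: 59.6
```

```bash
python3 -c "
from h import *
to([478,-12,182]);print(status.get_obs()['qpos'])
b=vision.get_image('side')[80:260,240:480,::-1]
cv2.imwrite('pics/c6.png',cv2.resize(b,(800,600)))"
```

```text
t 13.05 pos [ 464.  -210.1  180.7] yaw 1.9031838358076871 z [-0.001  0.    -1.   ] F [ 0.2 -0.5 -5.4] T [ 0.02 -0.01  0.  ] w 25.539953219307893 59.60049211978912
delta [  20.6 -197.5   -1.3]
[ 0.36304109  0.40694391 -0.07023402  1.94949739  0.03909683  0.78734993
 -1.26667772]
```

View pics/c6.png

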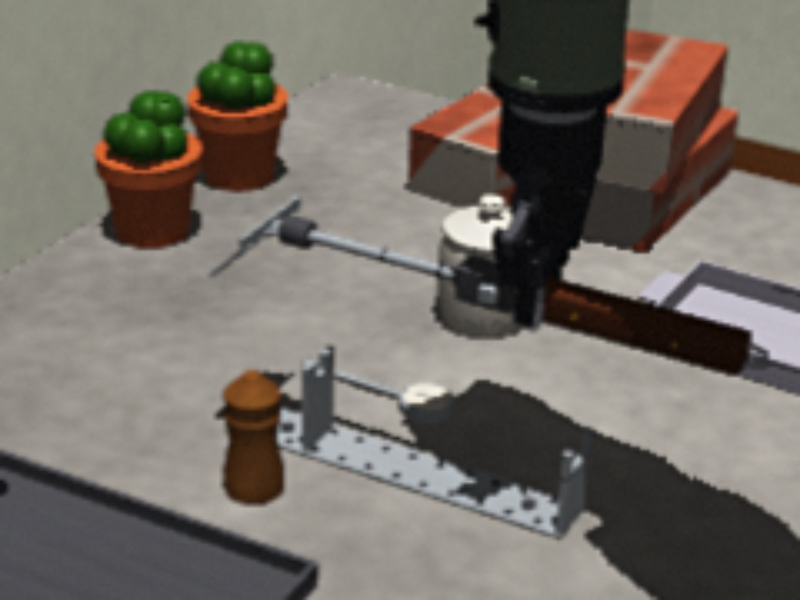

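The scraper is out of the rest, level, extended, and the button is proud at (487,292). Swinging it over the hotplate.

>>> {"op": "play_rows", "data": {"deltas": [{"tx": 1,"ty": -6,"tz": 0,"wx": 0,"wy": 0,"wz": -1},{"tx": 2,"ty": -18,"tz": 0,"wx": 0,"wy": 0,"wz": -3},{"tx": 4,"ty": -32,"tz": 0,"wx": 0,"wy": 0,"wz": -6},{"tx": 5,"ty": -47,"tz": 0,"wx": 0,"wy": 0,"wz": -9},{"tx": 7,"ty": -62,"tz": 0,"wx": 0,"wy": 0,"wz": -12},{"tx": 8,"ty": -77,"tz": 0,"wx": 0,"wy": 0,"wz": -15},{"tx": 10,"ty": -92,"tz": 0,"wx": 0,"wy": 0,"wz": -19},{"tx": 11,"ty": -107,"tz": 0,"wx": 0,"wy": 0,"wz": -23},{"tx": 13,"ty": -122,"tz": 0,"wx": 0,"wy": 0,"wz": -27},{"tx": 14,"ty": -137,"tz": 0,"wx": 0,"wy": 0,"wz": -31},{"tx": 16,"ty": -152,"tz": 0,"wx": 0,"wy": 0,"wz": -35},{"tx": 17,"ty": -167,"tz": 0,"wx": 0,"wy": 0,"wz": -38},{"tx": 19,"ty": -181,"tz": 0,"wx": 0,"wy": 0,"wz": -41},{"tx": 20,"ty": -191,"tz": 0,"wx": 0,"wy": 0,"wz": -42.5},{"tx": 20,"ty": -196,"tz": 0,"wx": 0,"wy": 0,"wz": -43},{"tx": 20,"ty": -197,"tz": 0,"wx": 0,"wy": 0,"wz": -43},{"tx": 20,"ty": -197,"tz": 0,"wx": 0,"wy": 0,"wz": -43},{"tx": 20,"ty": -197,"tz": 0,"wx": 0,"wy": 0,"wz": -43},{"tx": 20,"ty": -197,"tz": 0,"wx": 0,"wy": 0,"wz": -43},{"tx": 20,"ty": -197,"tz": 0,"wx": 0,"wy": 0,"wz": -43}]}}

```text
t: 15.1
eef_pos: [477.7, -13.0, 181.2]
ee_rot: [0.0, 0.924, 0.382, -0.0]
wrist_force: [-0.2, -0.5, -4.6]
grip_width: 25.3
gripper_force: 59.6
```

```bash
python3 -c "
from h import *
M=to([478,-12,182]);p=status.get_obs()['eef_pos']
print('blade pred',p+M[:,0]*258)
a=vision.get_image('top')[130:330,160:430,::-1];b=vision.get_image('side')[80:360,150:470,::-1]
o=np.zeros((600,800,3),np.uint8);o[:296,:400]=cv2.resize(a,(400,296));o[:350,400:]=cv2.resize(b,(400,350));cv2.imwrite('pics/c7.png',o)"
```

```text
t 15.1 pos [477.7 -13.  181.2] yaw 44.864164601955196 z [-0. -0. -1.] F [-0.2 -0.5 -4.6] T [ 0.04  0.02 -0.  ] w 25.318323261256054 59.55031156539917
delta [ 0.9 -0.5 -0.8]
blade pred [660.58857132 169.02323161 181.19245537]
```

View pics/c7.png

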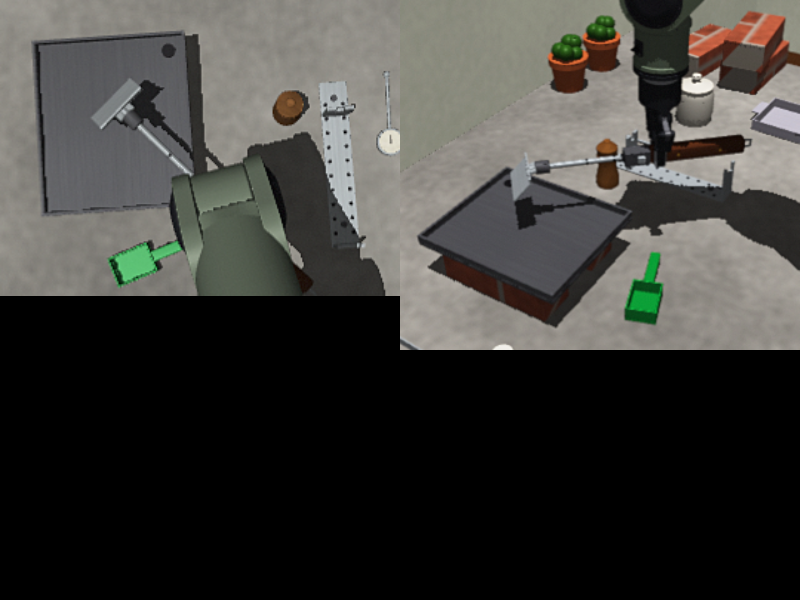

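The blade, at (117,103) in the top crop, is over the middle of the hotplate and well above it. The scraper is level and the bystanders are where they were.

```bash
python3 -c "
from rig import robot
print(robot.finish_job())"
```

```text
the job is handed in; nothing more can be done
None
```

I handed the job in at about 15 s with the scraper extended to the second stop and locked, held level and blade down over the hotplate and clear of it; the hand-in returned no verdict.

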